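# Hold the vent pin at half stroke in the mould

### The job

Slide the aluminium mould plate along the table, without lifting it off, until its red-ringed vent hole sits centred under the pin of the grey hand press, and let it rest there. Then press the press's black knob down half way (12 mm of its 24 mm), so that the yellow ring on the stem comes level with the top of the sleeve and the pin stands in the hole; never push the knob to its bottom stop. Finish while still holding the knob down there with the fingers, and leave the red and the blue bottle alone.

Things in the scene. Friction and masses are not known exactly. Their poses are not given: they have to be found in the camera images.
- mould_plate: Loose flat aluminium plate, 170 x 70 x 20 mm (length along its x, width along its y), about 0.45 kg, lying on the table. Origin at the centre of its underside, z up. At x = +58.5 mm, y = 0 is a through hole 18 mm wide with a red ring round its mouth (the vent hole); at x = +14 mm a second, unmarked hole of the same width that is not to be used. At x = -56.5 mm, y = 0 stands the blue grip fin.
- vent_hole (a point): Centre of the mouth of the red-ringed hole, on the plate's upper face (20 mm above the table when the plate lies flat).
- fin (a point): Point to grip on the plate's blue fin, 45 mm above the plate's underside. The fin is 36 mm long (plate's x), 14 mm thick (plate's y) and reaches from 20 to 55 mm above the underside; pinch it across its thickness from above. It is 115 mm from the vent hole along the plate's x.
- press: Fixed grey hand press. Origin on the table straight below the pin, z up; x points from the pin to the post. Foot 85 x 90 x 12 mm at x = 55 to 140 mm, post at x = 83 to 117 mm, arm 78 to 112 mm high, round sleeve 38 mm wide and 68 to 126 mm high about the pin. Open to -x and both sides: pushing the plate in along +x, hole end first, keeps its fin clear of the press.
- pin_tip (a point): Lowest point of the press's vertical steel pin, 6 mm wide with a pointed end. With the plunger up it is 26 mm above the table (6 mm over the plate's upper face); it moves down with the knob.
- knob_top (a point): Centre of the flat top of the black round knob (40 mm wide, 22 mm high) on the plunger, 186 mm above the table with the plunger up; the knob is the highest part of the press, press it from above with closed fingers. A yellow ring 3 mm high on the 12 mm stem begins 12 mm above the sleeve's top when the plunger is up.
- plunger (a joint): Travel of the plunger (knob, stem and pin) in m: 0 up, 0.024 at its bottom stop, positive downward. A spring returns it: about 3.5 N to start, 0.5 N more per mm, so about 9.5 N at 12 mm.
- red_bottle: Bystander: small red bottle with a white cap, 38 mm wide, 99 mm high, standing; origin at the centre of its underside.
- blue_bottle: Bystander: small blue bottle with a white cap, 38 mm wide, 100 mm high, standing; origin at the centre of its underside.
Not all that is in view belongs to the job. Of the things shaped like the press, the grey one is meant.

How it is judged:
By the outcome, as a careful person would: the job done as asked, in the order asked, and still so for the second after the job is handed in, while the arm keeps its last pose, push and grip.
It also fails if it takes over 51 s, if anything falls off the work surface, if the arm or the gripper's body presses on something with over 40 N, if the wrist force passes 120 N, or if a joint passes its speed limit or range.

### The arm

A 6-joint arm with a two-finger parallel gripper is mounted at the origin on the work surface; the furniture and walls round the work are solid. World frame = base frame: x ahead of the robot, y to its left, z up, the work surface at z = 0. Lengths are in m, angles in rad, forces in N, time in s.
With the tool pointing down it reaches from about 0.3 to 0.85 m from the base axis. Payload 5.4 kg.
Tool frame: the origin (TCP) lies between the finger pads; the fingertips stand 22 mm ahead of it and the grasp point (between the pads) lies 3 mm ahead of it; z points along the fingers, y is the line along which they close (so a half turn about z gives the same grasp; the last joint's range is limited). The gripper opens to 85 mm and grips with 20 to 120 N. Pads are 22 mm wide; open, the fingers measure 114 mm over their backs; the gripper's body (76 mm by 85 mm) begins 54 mm behind the grasp point. The pads swing forward as they close: fully open they stand 13 mm farther back than shut.
Start: joints at [-1.386, 0.158, 1.597, -0, 1.386, -0.21], TCP at [0.221, -0.531, 0.253] pointing down, gripper open.
Joint ranges: [-2.91, 2.91], [-0.94, 2.29], [0.18, 2.7], [-1.29, 4.43], [0.17, 2.64], [-3, 3]. Speed limits (rad/s): [2.57, 2.57, 3.14, 3.14, 3.14, 3.14].

### API

Orientations are given as a rotation vector (axis times angle).
In Python, from rig import sense, read_camera, finish_job, boxes_of, spot_point gives the robot as it stands.
- The arm moves only by the shell command python3 -m inch 'ROWS' [OPENING] [FORCE]. ROWS is JSON, a list that holds one entry, the list of rows, each a list of 4 numbers: the shift along the tool's x, y, z in units of 40 mm (1.0 is 40 mm), then the turn about the tool's z in units of 6 degrees (1.0 is 6 degrees). A call has 1 to 12 rows; each row shifts and turns the commanded pose from where the row before left it, along the tool's axes as they then stand; what a row does not reach is not made up. A row lasts 1/12 s, in which the tool goes at most 41.7 mm and 7.16 degrees, less where a joint would pass 70% of its speed; a pose out of reach is approached as far as the arm can. A call is refused whole if a number of a shift passes 1 or a number of a turn 1, either way. A call with a gripper value outside its range is refused whole. OPENING is the finger opening in mm, from 0 to 85.4, set as the call begins (- or left out, the last holds). The fingers move at their own pace and stop on an object; FORCE is the grip in N (left out, the last holds). Time passes only in rows, so rows that do not move let the fingers close. It gives the time, the measured TCP pose, the force, the opening and the grip force at its end, in the units of the state.
- sense(): the state, without advancing time (a new reading comes with each control period).
- read_camera(name): name is "scene" or "top" or "wrist"; returns a dict with "image" (384x512x3 uint8, red, green, blue), "K" (3x3 intrinsics, pixels), "world_to_cam" (4x4, takes a point from world to camera coordinates); the wrist camera has in their place "mount" (4x4, takes a point from camera to tool coordinates, whose origin is the TCP and whose axes are the flange's). Camera axes: x right, y down, z forward; pixel columns grow to the right and rows downward; lengths in m; the calibration is good to about 2 mm. A picture is of the moment at which its call begins: read the wrist's pose just before it. There is no depth.
- finish_job(): hands the job in; it is judged then, once.
Trained networks look in the newest picture that a camera, given by its name, has taken for a name from the list of things; names that differ only in an ending like _2 or _b are one class to them, and where a whole thing is asked for, a point or a joint stands for the part that bears it (a point fixed in the world has none). Each returns a list of dicts, best first, with "score" (0 to 1); they miss things now and then, are a little off and sometimes report something else, mostly with a low value. They report only what shows in the picture. A call takes as long as a camera call. They do not tell look-alikes from the thing itself.
- boxes_of(camera, name): "position" ([column, row] in pixels, amid what is visible of it).
- spot_point(camera, name): "position" ([column, row] in pixels: a listed point, or the origin of a listed thing).
The state is a dict: "t": time; "joints": joint angles; "dq": joint speeds; "joint_efforts": joint torques, N m; "tcp_pos": TCP position; "eef_rot": TCP orientation; "ft_force": force on the tool from outside, world axes, zero at the start; "moment": the same for the moment, N m; "opening": finger opening in m; "grasp_force": force on a finger pad.
Only numpy, scipy, OpenCV 4.12 (cv2) and the standard library are available. Lean on these libraries where they do the work, as an engineer would, in place of code of your own. Each camera call takes 0.05 s, during which the arm holds its last target. There are 200 camera calls.

## Working session

There is one attempt and no reset: what is moved stays moved. The work goes in short steps, Python scripts to look and compute and a shell command to move; the robot and the scene stay as the last step left them, time stands still between calls to the robot, and variables do not carry over. Pictures are saved under pics/ and viewed, at most 10 in all, crops included, and the job is handed in when it is done.

```bash
mkdir -p pics; ls; cat > h.py <<'E'
import numpy as np, cv2
from rig import *
from scipy.spatial.transform import Rotation as R
def cam(n):
    s=sense(); c=read_camera(n)
    if 'mount' in c:
        T=np.eye(4);T[:3,:3]=R.from_rotvec(s['eef_rot']).as_matrix();T[:3,3]=s['tcp_pos']
        c['w2c']=np.linalg.inv(T@np.array(c['mount']))
    else: c['w2c']=np.array(c['world_to_cam'])
    c['K']=np.array(c['K']);return c
def back(c,p,z):
    W=c['w2c'];Rm=W[:3,:3];o=-Rm.T@W[:3,3]
    d=Rm.T@np.linalg.inv(c['K'])@[p[0],p[1],1]
    return (o+d*(z-o[2])/d[2]).round(4)
def proj(c,P):
    q=c['w2c']@np.r_[P,1];q=c['K']@q[:3];return (q[:2]/q[2]).round(1)
E
python3 - <<'E'
from h import *
s=sense();print(s)
Z=dict(vent_hole=.02,fin=.045,pin_tip=.026,knob_top=.186,press=0,mould_plate=0,red_bottle=0,blue_bottle=0)
ims=[]
for n in('scene','top'):
    c=cam(n);ims.append(c['image']);cv2.imwrite(f'pics/{n}0.png',c['image'][:,:,::-1])
    for k,z in Z.items():
        for d in spot_point(n,k)[:3]:print(n,k,round(d['score'],2),np.round(d['position'],1),back(c,d['position'],z))
E
```

```text
pics
{'t': 0.0, 'joints': array([-1.38612868e+00,  1.59058111e-01,  1.59829029e+00,  5.11522625e-06,
        1.38619254e+00, -2.10098096e-01]), 'dq': array([-0.00083268, -0.00101155,  0.0004209 ,  0.00116939, -0.00047226,
        0.00067675]), 'joint_efforts': array([-6.37408102e-04, -3.96006167e+01, -3.31429338e+01, -3.63508243e-04,
        8.43718619e-03, -1.63799956e-05]), 'tcp_pos': array([ 0.22101417, -0.53019825,  0.2522827 ]), 'eef_rot': array([-3.07868292e+00, -6.15694440e-01, -4.67795162e-05]), 'ft_force': array([ 1.29139371, -0.41187794, -0.54920161]), 'moment': array([ 0.03763892, -0.04212509,  0.00118309]), 'grasp_force': 0.0, 'opening': 0.08523990305408588}
scene vent_hole 0.78 [260.5 196.9] [ 0.4434 -0.1665  0.02  ]
scene knob_top 0.73 [223.5 264. ] [0.2273 0.2388 0.186 ]
scene knob_top 0.68 [205.4 181.5] [0.4523 0.0538 0.186 ]
scene press 0.76 [209.2 236.2] [0.4592 0.0512 0.    ]
scene mould_plate 0.54 [266.1 188.3] [ 0.4755 -0.2407  0.    ]
scene red_bottle 0.8 [199.  295.9] [0.3333 0.2183 0.    ]
scene blue_bottle 0.79 [179.3 288.6] [0.3858 0.2312 0.    ]
top vent_hole 0.7 [222.7 149.6] [0.485  0.0569 0.02  ]
top fin 0.78 [340.  148.6] [ 0.4826 -0.2758  0.045 ]
top knob_top 0.66 [145.  240.7] [0.228  0.2298 0.186 ]
top knob_top 0.61 [220.3 150.8] [0.4507 0.0471 0.186 ]
top press 0.85 [160.9 237.5] [0.2323 0.2349 0.    ]
top press 0.72 [225.7 159.3] [0.46   0.0497 0.    ]
top mould_plate 0.97 [318.9 158.3] [ 0.4626 -0.2222  0.    ]
top red_bottle 0.71 [169.8 198.8] [0.3441 0.2114 0.    ]
top blue_bottle 0.47 [164.6 184.6] [0.3856 0.2275 0.    ]
top blue_bottle 0.4 [226.  161.9] [0.4523 0.0488 0.    ]
```

```bash
python3 -c "
import cv2
for n in('scene','top'):
    cv2.imwrite(f'pics/{n}0b.png',cv2.resize(cv2.imread(f'pics/{n}0.png')[90:350,110:450],None,fx=2.3,fy=2.3,interpolation=cv2.INTER_CUBIC))"
```

```text
(no output)
```

View pics/scene0b.png

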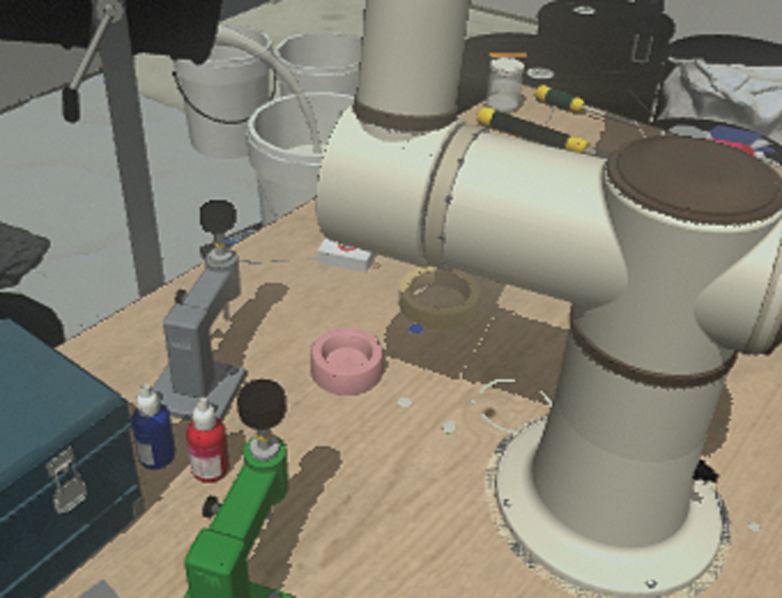

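View pics/top0b.png

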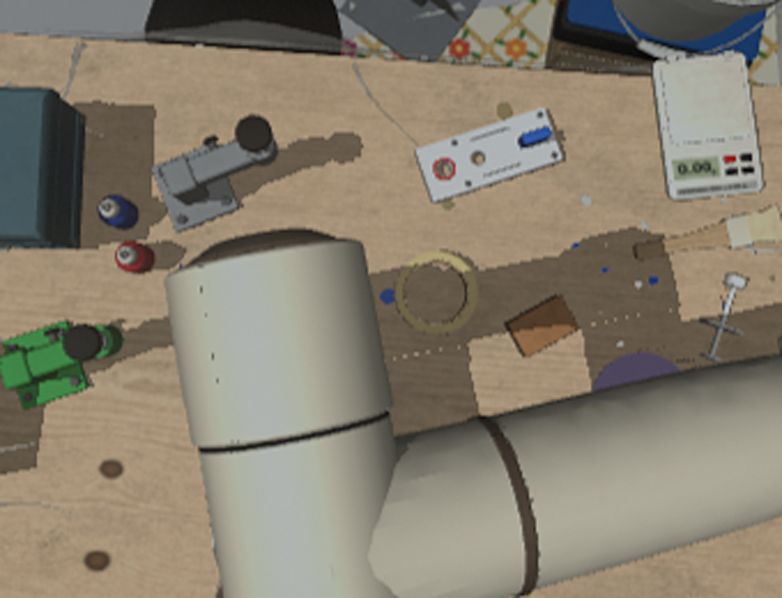

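The top view shows the plate with its red ring at about px (303,163) and the blue fin at (343,150). The grey press's knob is at (220,148), with its post to the lower left, so its +x points away from the plate (roughly +y). The green press is a decoy. The bottles stand beyond the press. Next I'll measure these more precisely.

```bash
python3 - <<'E'
from h import *
c=cam('top');im=c['image'].astype(int);r,g,b=im[...,0],im[...,1],im[...,2]
def m(mask,x0,x1,y0,y1):
    q=np.zeros_like(mask);q[y0:y1,x0:x1]=mask[y0:y1,x0:x1];ys,xs=np.nonzero(q);return (xs.mean(),ys.mean()),len(xs),(xs.min()+xs.max())/2,(ys.min()+ys.max())/2
a=m((r-g>40)&(r-b>40),290,315,152,175);f=m((b-r>50)&(b-g>20),325,360,138,160)
k=m((r<70)&(g<70)&(b<70),210,232,138,158)
print(a,f,k)
V=back(c,a[0],.02);F=back(c,f[0],.053)
print('vent',V,'fin',F,np.linalg.norm((V-F)[:2]),'yaw',np.degrees(np.arctan2(*(V-F)[[1,0]])))
print('knob',back(c,k[0],.183))
for n in('top','scene'):
  c=cam(n)
  for q in('vent_hole','fin','pin_tip','knob_top'):
    print(n,q,[(np.round(d['position'],1),round(d['score'],2)) for d in boxes_of(n,q)[:3]])
# foot corners / plate corners in top pixel crop
c=cam('top')
for p in[(180,229),(241,208)]:print('foot',back(c,np.array(p)/2.3+[110,90],.012))
for p in[(416,150),(550,108),(565,157),(432,202)]:print('plate',back(c,np.array(p)/2.3+[110,90],.02))
cv2.imwrite('pics/press.png',cv2.resize(c['image'][130:195,165:245,::-1],None,fx=9,fy=9,interpolation=cv2.INTER_CUBIC))
E
```

```text
((np.float64(302.5882352941176), np.float64(163.2058823529412)), 34, np.float64(302.5), np.float64(163.0)) ((np.float64(342.72131147540983), np.float64(148.62295081967213)), 61, np.float64(343.0), np.float64(148.5)) ((np.float64(220.61904761904762), np.float64(148.46666666666667)), 210, np.float64(221.5), np.float64(148.5))
vent [ 0.4451 -0.1728  0.02  ] fin [ 0.481  -0.2819  0.053 ] 0.11485477787188478 yaw 108.2140961410814
knob [0.4571 0.0467 0.183 ]
top vent_hole [(array([320. , 158.1]), 0.76)]
top fin [(array([321.2, 154.6]), 0.6)]
top pin_tip [(array([219.7, 148.3]), 0.69), (array([147.3, 234.8]), 0.55)]
top knob_top [(array([221.2, 149.7]), 0.69), (array([146. , 239.9]), 0.47)]
scene vent_hole [(array([256.8, 199.8]), 0.78)]
scene fin [(array([257.1, 200.5]), 0.66)]
scene pin_tip [(array([225.5, 263.6]), 0.65), (array([203.8, 184.3]), 0.58)]
scene knob_top [(array([224.2, 268.2]), 0.74)]
foot [0.37  0.156 0.012]
foot [0.3964 0.0797 0.012 ]
plate [ 0.4683 -0.1393  0.02  ]
plate [ 0.5213 -0.3071  0.02  ]
plate [ 0.4593 -0.3246  0.02  ]
plate [ 0.4029 -0.1588  0.02  ]
```

View pics/press.png

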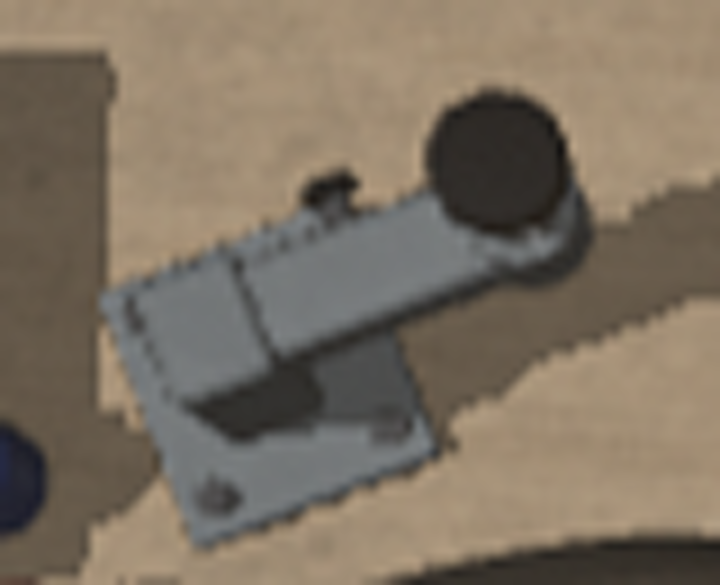

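Plate yaw comes out at about 108° and press yaw at about 109°, so they are nearly aligned. The pin is at about (0.457, 0.045). The ring-to-fin distance measures 114.9 mm against the nominal 115, so the measurement holds. First I'll turn the tool by about -85.6°.

```bash
cat >> h.py <<'E'
def go(x,y,z,yaw=None):
    s=sense();M=R.from_rotvec(s['eef_rot']).as_matrix();d=M.T@(np.array([x,y,z])-s['tcp_pos'])
    yw=np.degrees(np.arctan2(M[1,0],M[0,0]))
    print('t %.2f tcp'%s['t'],s['tcp_pos'].round(4),'yaw %.2f tilt %.2f'%(yw,np.degrees(np.arccos(-M[2,2]))),'units',(d/.04).round(3),'turn',None if yaw is None else round(-((yaw-yw+180)%360-180)/6,3),'F',s['ft_force'].round(1),'op %.4f gf %.1f'%(s['opening'],s['grasp_force']),'j',s['joints'].round(2))
E
python3 -m inch '[[[0,0,0,-1],[0,0,0,-1],[0,0,0,-1],[0,0,0,-1],[0,0,0,-1],[0,0,0,-1],[0,0,0,-1],[0,0,0,-1],[0,0,0,-1],[0,0,0,-1],[0,0,0,-1],[0,0,0,-1]]]' 50
python3 -m inch '[[[0,0,0,-1],[0,0,0,-1],[0,0,0,-0.27],[0,0,0,0]]]'
python3 -c "
from h import *
go(.481,-.282,.2,108.2)
print(cam('wrist')['mount'])"
```

```text
t: 2.5
tcp_pos: [0.2211, -0.5307, 0.2533]
eef_rot: [-2.124, -2.315, -0.0]
ft_force: [-0.2, 0.7, 0.3]
opening: 0.0502
grasp_force: 0.0
t: 2.83
tcp_pos: [0.2211, -0.5308, 0.2533]
eef_rot: [1.84, 2.546, -0.0]
ft_force: [-0.4, -0.2, -0.3]
opening: 0.0499
grasp_force: 0.0
t 2.83 tcp [ 0.2211 -0.5308  0.2533] yaw 108.28 tilt 0.00 units [3.868 8.119 1.333] turn 0.013 F [-0.4 -0.2 -0.3] op 0.0499 gf 0.0 j [-1.39  0.16  1.6  -0.    1.39 -1.71]
[[-7.47668956e-04 -9.62688305e-01 -2.70611655e-01  6.88539472e-02]
 [ 9.99999235e-01 -4.53110397e-04 -1.15096411e-03  1.80994986e-05]
 [ 9.85402738e-04 -2.70612308e-01  9.62687908e-01 -1.19293481e-01]
 [ 0.00000000e+00  0.00000000e+00  0.00000000e+00  1.00000000e+00]]
```

```bash
python3 -m inch '[[[0.387,0.812,0.13,0],[0.387,0.812,0.13,0],[0.387,0.812,0.13,0],[0.387,0.812,0.13,0],[0.387,0.812,0.13,0],[0.387,0.812,0.13,0],[0.387,0.812,0.13,0],[0.387,0.812,0.13,0],[0.387,0.812,0.13,0],[0.387,0.812,0.13,0],[0,0,0,0],[0,0,0,0]]]'
python3 - <<'E'
from h import *
go(.481,-.282,.048,108.2)
c=cam('wrist');cv2.imwrite('pics/w1.png',c['image'][:,:,::-1])
for n,z in(('vent_hole',.02),('fin',.045),('mould_plate',0)):
    for d in spot_point('wrist',n)[:2]:print(n,round(d['score'],2),np.round(d['position']),back(c,d['position'],z))
E
```

```text
t: 3.88
tcp_pos: [0.482, -0.2805, 0.2009]
eef_rot: [-1.838, -2.547, 0.0]
ft_force: [-1.2, -0.2, 0.1]
opening: 0.0498
grasp_force: 0.0
t 3.88 tcp [ 0.482  -0.2805  0.2009] yaw 108.38 tilt 0.05 units [-0.03  -0.033  3.821] turn 0.031 F [-1.2 -0.2  0.1] op 0.0498 gf 0.0 j [-0.74  0.16  1.7  -0.    1.28 -1.06]
vent_hole 0.97 [254.  48.] [ 0.4443 -0.171   0.02  ]
fin 0.76 [248. 177.] [ 0.4752 -0.2807  0.045 ]
fin 0.36 [253.  50.] [ 0.4455 -0.1766  0.045 ]
mould_plate 0.75 [252. 115.] [ 0.4615 -0.2279  0.    ]
```

View pics/w1.png

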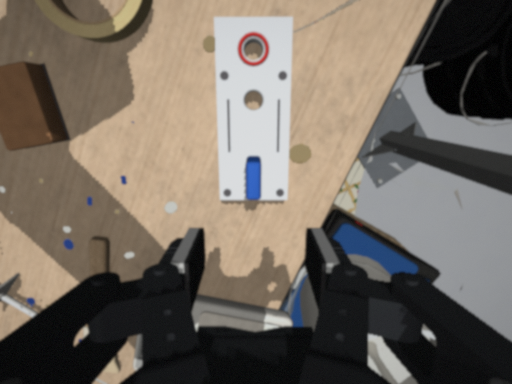

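The wrist view shows the plate upright in the image, with the ring at (253,48) and the fin at (253,177). I'll fit the plate outline for an exact pose.

```bash
cat >> h.py <<'E'
def plate(c,roi=None):
    im=c['image'];hsv=cv2.cvtColor(im,cv2.COLOR_RGB2HSV)
    x0,y0,x1,y1=roi or(0,0,512,384)
    def sel(m):
        q=np.zeros(m.shape,np.uint8);q[y0:y1,x0:x1]=m[y0:y1,x0:x1];return q
    i=im.astype(int);r,g,b=i[...,0],i[...,1],i[...,2]
    rd=sel((r-g>60)&(r-b>60));cs=cv2.findContours(rd,0,2)[0];k=max(cs,key=cv2.contourArea)
    V=back(c,cv2.fitEllipse(k)[0],.02)
    w=sel((hsv[...,1]<30)&(hsv[...,2]>150));cs=cv2.findContours(w,0,2)[0];k=max(cs,key=cv2.contourArea)
    P=np.array([back(c,p[0],.02)[:2] for p in k])
    rect=cv2.minAreaRect((P*1000).astype(np.float32));return V,rect
E
python3 - <<'E'
from h import *
c=cam('wrist');V,rc=plate(c,(190,0,320,230));print(V,rc)
i=c['image'].astype(int);m=(i[...,2]-i[...,0]>50);m[:140]=0;m[230:]=0;m[:,:230]=0;m[:,280:]=0
ys,xs=np.nonzero(m);print(xs.min(),xs.max(),ys.min(),ys.max(),back(c,(xs.mean(),ys.min()),.055),back(c,(xs.mean(),ys.max()),.02))
E
```

```text
[ 0.4438 -0.1711  0.02  ] ((462.407470703125, -226.6986083984375), (70.29393768310547, 169.54617309570312), 18.311189651489258)
249 262 155 196 [ 0.4735 -0.2601  0.055 ] [ 0.4886 -0.3061  0.02  ]
```

```bash
python3 -m inch '[[[0.02,-0.043,0.7,0],[0,0,0.7,0],[0,0,0.7,0],[0,0,0.7,0],[0,0,0.5,0],[0,0,0.3,0],[0,0,0.2,0],[0,0,0,0],[0,0,0,0]]]'
python3 -c "
from h import *
go(.4801,-.2803,.048,108.3)"
```

```text
t: 4.88
tcp_pos: [0.4797, -0.2826, 0.0502]
eef_rot: [1.841, 2.544, -0.0]
ft_force: [0.5, -0.4, -0.2]
opening: 0.05
grasp_force: 0.0
t 4.88 tcp [ 0.4797 -0.2826  0.0502] yaw 108.21 tilt 0.08 units [0.051 0.029 0.054] turn -0.016 F [ 0.5 -0.4 -0.2] op 0.0500 gf 0.0 j [-0.75  0.36  1.79  0.    0.99 -1.07]
```

```bash
python3 -m inch '[[[0.03,0.02,0.03,0],[0,0,0,0],[0,0,0,0],[0,0,0,0],[0,0,0,0],[0,0,0,0],[0,0,0,0],[0,0,0,0]]]' 5 40
python3 - <<'E'
from h import *
for _ in range(2):
    cam('top');go(.4801,-.2803,.048,108.3)
c=cam('wrist');
try: print(plate(c,(190,0,320,384)))
except Exception as e: print(e)
cv2.imwrite('pics/w2.png',c['image'][:,:,::-1])
E
```

```text
t: 5.55
tcp_pos: [0.4805, -0.2809, 0.0493]
eef_rot: [1.84, 2.544, 0.0]
ft_force: [1.2, 0.8, 5.4]
opening: 0.0133
grasp_force: 40.5
t 5.60 tcp [ 0.4805 -0.281   0.0493] yaw 108.25 tilt 0.12 units [ 0.019 -0.004  0.031] turn -0.009 F [-0.1  0.6  6.1] op 0.0134 gf 40.5 j [-0.75  0.36  1.79  0.    0.98 -1.06]
t 5.65 tcp [ 0.4805 -0.2809  0.0493] yaw 108.25 tilt 0.11 units [ 0.018 -0.004  0.031] turn -0.009 F [-0.   0.6  6.6] op 0.0135 gf 40.5 j [-0.75  0.36  1.79  0.    0.98 -1.06]
(array([ 0.4454, -0.1753,  0.02  ]), ((467.13818359375, -235.89352416992188), (69.46220397949219, 129.48643493652344), 16.63410758972168))
```

View pics/w2.png

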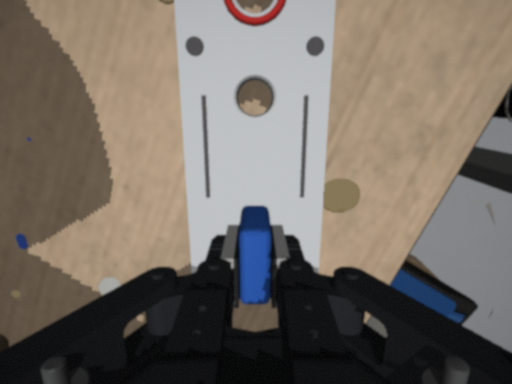

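The fin is gripped (13.5 mm wide, ring at (255,8)), and a 6 N upward force means the plate is pressing on the table. I'll slide it diagonally toward the press and stop about 40 mm short.

```bash
python3 -m inch '[[[0.1,0.05,0,0],[0.2,0.1,0,0],[0.2,0.1,0,0],[0.2,0.1,0,0],[0.2,0.1,0,0],[0.2,0.1,0,0],[0.2,0.1,0,0],[0.2,0.1,0,0],[0.2,0.1,0,0],[0.2,0.1,0,0],[0.1,0.05,0,0],[0,0,0,0]]]'
python3 -c "
from h import *
go(.506,-.102,.0493,108.5)"
```

```text
t: 6.7
tcp_pos: [0.4936, -0.1922, 0.0492]
eef_rot: [1.838, 2.544, -0.001]
ft_force: [0.3, -0.6, 5.4]
opening: 0.0137
grasp_force: 40.5
t 6.70 tcp [ 0.4936 -0.1922  0.0492] yaw 108.31 tilt 0.17 units [ 2.043  1.003 -0.006] turn -0.031 F [ 0.3 -0.6  5.4] op 0.0137 gf 40.5 j [-0.6   0.3   1.87 -0.    0.97 -0.92]
```

```bash
python3 -m inch '[[[0.1,0.05,0,0],[0.2,0.1,0,0],[0.2,0.1,0,0],[0.2,0.1,0,0],[0.2,0.1,0,0],[0.2,0.1,0,0],[0.2,0.1,0,0],[0.2,0.1,0,0],[0.2,0.1,0,0],[0.2,0.1,0,0],[0.1,0.05,0,0],[0,0,0,0]]]'
python3 - <<'E'
from h import *
go(.494,-.064,.0493,108.5)
for n in('scene','wrist','top'):
    c=cam(n);cv2.imwrite(f'pics/{n}3.png',c['image'][:,:,::-1])
    for q,z in(('pin_tip',.026),('knob_top',.186),('vent_hole',.02),('press',0)):
        for d in spot_point(n,q)[:2]:print(n,q,round(d['score'],2),np.round(d['position'],1),back(c,d['position'],z))
    if n=='top': 
        print('px of (.457,.045,.186)',proj(c,(.457,.045,.186)),'foot',proj(c,(.3964,.0797,.012)))
a=cv2.imread('pics/scene3.png')[150:280,150:310];w=cv2.imread('pics/wrist3.png')
cv2.imwrite('pics/v3.png',np.vstack([cv2.resize(a,None,fx=4,fy=4,interpolation=cv2.INTER_CUBIC)]))
E
```

```text
t: 7.7
tcp_pos: [0.5066, -0.1036, 0.0493]
eef_rot: [1.838, 2.544, -0.001]
ft_force: [0.6, -0.6, 7.0]
opening: 0.0135
grasp_force: 40.6
t 7.70 tcp [ 0.5066 -0.1036  0.0493] yaw 108.32 tilt 0.17 units [ 1.039  0.012 -0.004] turn -0.03 F [ 0.6 -0.6  7. ] op 0.0135 gf 40.6 j [-0.44  0.27  1.91 -0.    0.96 -0.75]
scene pin_tip 0.43 [201.5 296. ] [0.3115 0.2292 0.026 ]
scene knob_top 0.54 [206.8 180. ] [0.4544 0.0466 0.186 ]
scene vent_hole 0.89 [215. 220.] [0.4777 0.0057 0.02  ]
scene press 0.9 [207.2 234.3] [0.4693 0.0488 0.    ]
top knob_top 0.72 [143.2 240.1] [0.2294 0.2342 0.186 ]
top knob_top 0.64 [221.  149.7] [0.4534 0.0454 0.186 ]
top press 0.8 [227.5 159.1] [0.4606 0.0445 0.    ]
top press 0.75 [161.9 236.2] [0.236  0.2321 0.    ]
px of (.457,.045,.186) [221.2 148.3] foot [214.8 180.4]
```

View pics/v3.png

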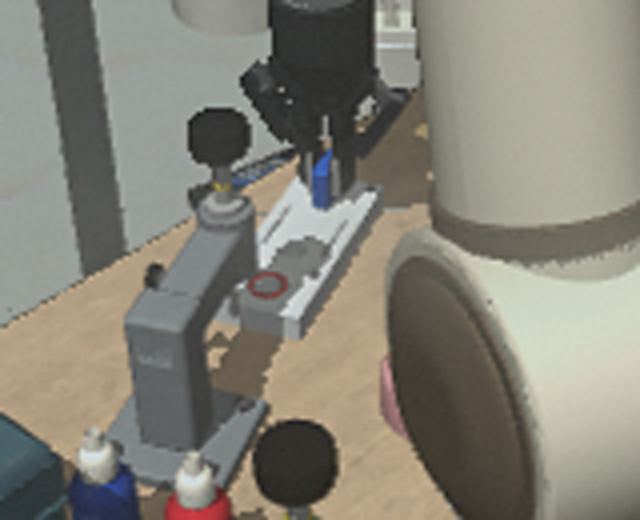

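View pics/wrist3.png

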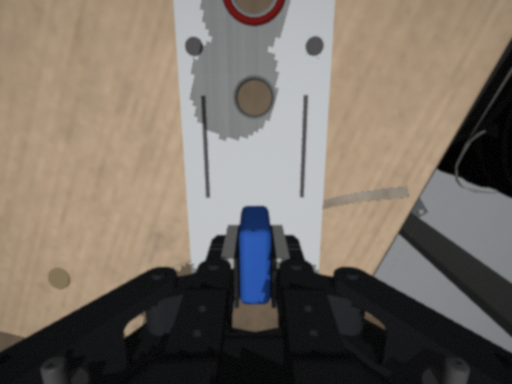

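The plate is flat and aligned 40 mm short of the press; the ring is at (255,5) in the wrist view and well clear of the press parts in the scene view. I'll push straight in 1.05 units, release, rise, half-turn, and check the pin and hole obliquely with the wrist camera.

```bash
python3 -m inch '[[[0.08,0,0,0],[0.12,0,0,0],[0.15,0,0,0],[0.15,0,0,0],[0.15,0,0,0],[0.15,0,0,0],[0.12,0,0,0],[0.08,0,0,0],[0.05,0,0,0],[0,0,0,0],[0,0,0,0],[0,0,0,0]]]'
python3 -c "
from h import *
go(.4935,-.0638,.0493,108.5)"
python3 -m inch '[[[0,0,0,0],[0,0,0,0],[0,0,0,0],[0,0,0,0],[0,0,0,0]]]' 50
python3 -m inch '[[[-0.2,0,-0.4,0],[-0.3,0,-0.6,0],[-0.3,0,-0.6,-0.5],[-0.3,0,-0.6,-1],[-0.3,0,-0.6,-1],[0,0,0,-1],[0,0,0,-1],[0,0,0,-1],[0,0,0,-1],[0,0,0,-1],[0,0,0,-1],[0,0,0,-1]]]'
python3 -c "
from h import *
go(.51,-.11,.16,-71.7)"
```

```text
t: 9.45
tcp_pos: [0.4937, -0.0642, 0.0493]
eef_rot: [1.839, 2.543, 0.0]
ft_force: [1.1, -2.8, 6.2]
opening: 0.0134
grasp_force: 40.5
t 9.45 tcp [ 0.4937 -0.0642  0.0493] yaw 108.25 tilt 0.20 units [ 0.012 -0.    -0.001] turn -0.041 F [ 1.1 -2.8  6.2] op 0.0134 gf 40.5 j [-0.37  0.23  1.96 -0.    0.95 -0.69]
t: 9.87
tcp_pos: [0.4919, -0.0632, 0.0477]
eef_rot: [-1.841, -2.545, 0.0]
ft_force: [-0.2, -0.3, -0.2]
opening: 0.05
grasp_force: 0.0
t: 10.87
tcp_pos: [0.512, -0.1156, 0.1598]
eef_rot: [-0.395, -3.116, -0.001]
ft_force: [-0.1, 0.1, -0.2]
opening: 0.05
grasp_force: 0.0
t 10.87 tcp [ 0.512  -0.1156  0.1598] yaw 165.54 tilt 0.04 units [ 0.084  0.124 -0.006] turn -20.461 F [-0.1  0.1 -0.2] op 0.0500 gf 0.0 j [-0.45  0.12  1.83  0.    1.19 -1.77]
```

```bash
python3 -m inch '[[[0,0,-0.2,-1],[0,0,-0.2,-1],[0,0,-0.2,-1],[0,0,-0.2,-1],[0,0,-0.2,-1],[0,0,0,-0.45],[0,0,0,0]]]'
python3 -c "
from h import *
go(.333,.006,.2,198.3)"
```

```text
t: 11.45
tcp_pos: [0.5124, -0.1158, 0.2004]
eef_rot: [-0.491, 3.102, -0.0]
ft_force: [0.3, 0.7, 0.6]
opening: 0.0499
grasp_force: 0.0
t 11.45 tcp [ 0.5124 -0.1158  0.2004] yaw -162.00 tilt 0.03 units [3.324 4.282 0.008] turn -0.05 F [0.3 0.7 0.6] op 0.0499 gf 0.0 j [-0.45  0.08  1.79  0.    1.27 -2.34]
```

```bash
python3 -m inch '[[[0.3,0.4,0,0],[0.5,0.65,0,0],[0.5,0.65,0,0],[0.5,0.65,0,0],[0.5,0.65,0,0],[0.5,0.65,0,0],[0.5,0.6,0,0],[0,0,0,0],[0,0,0,0]]]'
python3 - <<'E'
from h import *
go(.333,.006,.2,198.3)
c=cam('wrist');cv2.imwrite('pics/w4.png',c['image'][:,:,::-1])
for q,z in(('pin_tip',.026),('knob_top',.186),('vent_hole',.02),('press',0)):
    for d in spot_point('wrist',q)[:2]:print(q,round(d['score'],2),np.round(d['position'],1),back(c,d['position'],z))
print('pin exp',proj(c,(.457,.046,.026)))
E
```

```text
t: 12.2
tcp_pos: [0.3335, 0.0059, 0.1997]
eef_rot: [-0.489, 3.102, -0.001]
ft_force: [1.1, -0.1, -0.1]
opening: 0.05
grasp_force: 0.0
t 12.20 tcp [0.3335 0.0059 0.1997] yaw -162.07 tilt 0.06 units [ 0.012  0.007 -0.007] turn -0.062 F [ 1.1 -0.1 -0.1] op 0.0500 gf 0.0 j [-0.35 -0.51  2.28 -0.    1.37 -2.23]
pin_tip 0.62 [256.9 290.1] [0.4564 0.0481 0.026 ]
vent_hole 0.71 [256.1 287.8] [0.4577 0.0477 0.02  ]
pin exp [254.9 290.1]
```

View pics/w4.png

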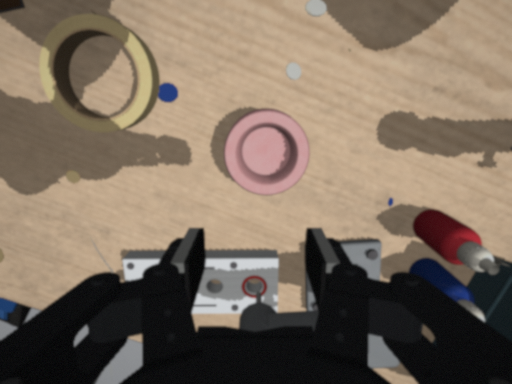

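The wrist view shows the ring at about (255,287) with the pin tip in it, seen between the fingers. I'll zoom in.

```bash
python3 - <<'E'
from h import *
c=cam('wrist');im=c['image'];cv2.imwrite('pics/w4z.png',cv2.resize(im[265:320,220:290,::-1],None,fx=10,fy=10,interpolation=cv2.INTER_NEAREST))
i=im.astype(int);m=((i[...,0]-i[...,1]>45)&(i[...,0]-i[...,2]>45)).astype(np.uint8);q=np.zeros_like(m);q[265:305,235:275]=m[265:305,235:275]
P=np.argwhere(q)[:,::-1];k=max(cv2.findContours(q,0,2)[0],key=cv2.contourArea);print(len(P),P.min(0),P.max(0));e=cv2.fitEllipse(k);print(e,back(c,e[0],.02))
print(proj(c,(.457,.046,.02)),proj(c,(.457,.046,.026)))
E
```

```text
101 [244 275] [267 295]
((255.29623413085938, 285.356689453125), (19.369123458862305, 22.209259033203125), 90.87720489501953) [0.4562 0.0448 0.02  ]
[256.1 286.2] [256.1 289.4]
```

View pics/w4z.png

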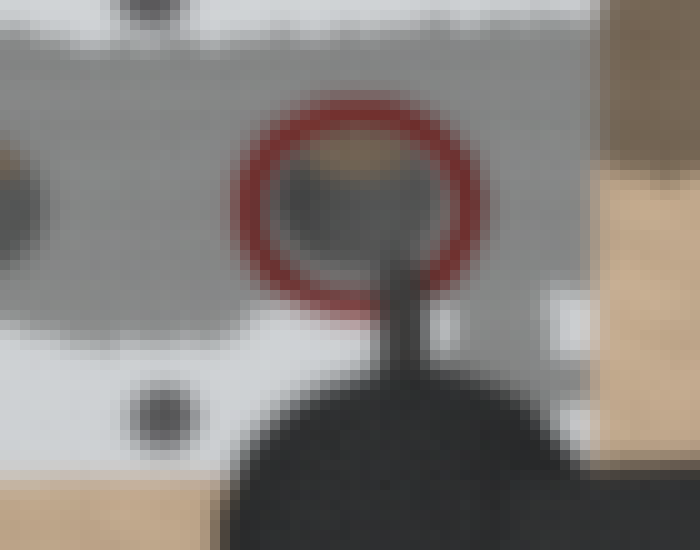

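The pin (column ~259.8, tip row ~289) stands about 4.5 px beyond the ring centre (255.3, 285.4). That puts the plate roughly 5 mm short along its x. I'll compute the correction.

```bash
python3 - <<'E'
from h import *
c=cam('wrist');V=back(c,(255.3,285.4),.02)
u=np.array([-.314,.949]);v=np.array([-.949,-.314])
for r in(288.5,289.5):
    P=back(c,(259.8,r),.026);d=(P-V)[:2];print(P,V,'along x',d@u,'y',d@v)
g=c['image'][284:296,254:267].astype(int).sum(2)//3;print(g)
go(.512,-.116,.2,108.3)
E
```

```text
[0.4546 0.0496 0.026 ] [0.4562 0.0449 0.02  ] along x 0.004962699999999993 y 4.2599999999992037e-05
[0.4558 0.0499 0.026 ] [0.4562 0.0449 0.02  ] along x 0.004870600000000001 y -0.0011903999999999882
[[ 80  82  84  84  84  83  83  80  83  93  98  86  69]
 [ 81  82  83  84  84  84  84  80  83  93 101  88  70]
 [ 80  82  82  83  84  84  81  81  85  97 102  88  69]
 [ 80  82  84  84  84  84  83  83  91 102 101  86  69]
 [ 81  81  84  84  85  83  82  88  98 104  96  79  66]
 [ 80  81  84  83  82  82  84  95 105 103  91  70  75]
 [ 83  83  85  83  81  77  84  97 105  97  80  69  84]
 [ 93  93  92  85  77  70  75  88  91  83  71  75  95]
 [104 104  99  88  73  65  64  68  71  68  71  88 109]
 [102 102  99  85  71  63  60  59  59  70  86 106 121]
 [ 85  85  82  76  66  60  60  57  71  96 117 127 131]
 [ 82  82  80  73  64  60  59  64  95 133 152 146 138]]
t 12.55 tcp [0.3347 0.0049 0.2   ] yaw -162.11 tilt 0.05 units [-3.289e+00 -4.238e+00 -3.000e-03] turn 14.932 F [-0.3 -0.4 -0.7] op 0.0502 gf 0.0 j [-0.35 -0.5   2.28 -0.    1.37 -2.23]
```

```bash
python3 -m inch '[[[-0.5,-0.65,0,0],[-0.5,-0.65,0,0],[-0.5,-0.65,0,0],[-0.5,-0.65,0,0],[-0.5,-0.65,0,0],[-0.5,-0.65,0,0],[-0.29,-0.34,0,0],[0,0,0,1],[0,0,0,1],[0,0,0,1],[0,0,0,1],[0,0,0,1]]]'
python3 -m inch '[[[0,0,0,1],[0,0,0,1],[0,0,0,1],[0,0,0,1],[0,0,0,1],[0,0,0,1],[0,0,0,1],[0,0,0,1],[0,0,0,1],[0,0,0,0.93],[0,0,0,0],[0,0,0,0]]]'
python3 -c "
from h import *
go(.4935,-.0642,.0493,108.3)"
```

```text
t: 13.55
tcp_pos: [0.512, -0.1159, 0.1994]
eef_rot: [-0.339, -3.122, -0.001]
ft_force: [-0.2, 0.4, -0.6]
opening: 0.05
grasp_force: 0.0
t: 14.55
tcp_pos: [0.5119, -0.1158, 0.1997]
eef_rot: [-1.835, -2.549, 0.0]
ft_force: [-0.2, 0.7, -0.4]
opening: 0.0501
grasp_force: 0.0
t 14.55 tcp [ 0.5119 -0.1158  0.1997] yaw 108.49 tilt 0.04 units [ 1.367 -0.025  3.76 ] turn 0.032 F [-0.2  0.7 -0.4] op 0.0501 gf 0.0 j [-0.45  0.08  1.8   0.    1.27 -0.78]
```

```bash
python3 -m inch '[[[0.1,-0.02,0.5,0.03],[0.2,0,0.6,0],[0.2,0,0.6,0],[0.25,0,0.6,0],[0.25,0,0.5,0],[0.22,0,0.4,0],[0.147,0,0.34,0],[0,0,0.2,0],[0,0,0,0],[0,0,0,0]]]'
python3 -c "
from h import *
go(.4935,-.0642,.0493,108.3)"
python3 -m inch '[[[0,0,0,0],[0,0,0,0],[0,0,0,0],[0,0,0,0],[0,0,0,0],[0,0,0,0]]]' 5 40
python3 -c "
from h import *
go(.4935,-.0642,.0493,108.3)"
```

```text
t: 15.38
tcp_pos: [0.4942, -0.0643, 0.0506]
eef_rot: [1.841, 2.545, -0.0]
ft_force: [-0.1, -0.9, 0.2]
opening: 0.0501
grasp_force: 0.0
t 15.38 tcp [ 0.4942 -0.0643  0.0506] yaw 108.23 tilt 0.01 units [ 0.007 -0.017  0.033] turn -0.012 F [-0.1 -0.9  0.2] op 0.0501 gf 0.0 j [-0.37  0.23  1.96 -0.    0.95 -0.69]
t: 15.88
tcp_pos: [0.4948, -0.0645, 0.0516]
eef_rot: [1.841, 2.543, -0.0]
ft_force: [-1.4, -1.1, 6.3]
opening: 0.013
grasp_force: 40.8
t 15.88 tcp [ 0.4948 -0.0645  0.0516] yaw 108.20 tilt 0.12 units [ 0.018 -0.028  0.057] turn -0.017 F [-1.4 -1.1  6.3] op 0.0130 gf 40.8 j [-0.37  0.23  1.96 -0.    0.95 -0.69]
```

```bash
python3 -m inch '[[[0.03,-0.005,0,0],[0.04,-0.006,0,0],[0.035,-0.005,0,0],[0.02,0,0,0],[0,0,0,0],[0,0,0,0],[0,0,0,0]]]'
python3 -c "
from h import *
go(.4918,-.0593,.0516,108.3)"
```

```text
t: 16.47
tcp_pos: [0.4932, -0.0603, 0.0516]
eef_rot: [1.84, 2.542, 0.0]
ft_force: [1.7, -4.5, 5.3]
opening: 0.0133
grasp_force: 40.7
t 16.47 tcp [ 0.4932 -0.0603  0.0516] yaw 108.18 tilt 0.22 units [ 0.035 -0.025 -0.   ] turn -0.019 F [ 1.7 -4.5  5.3] op 0.0133 gf 40.7 j [-0.36  0.22  1.96 -0.    0.95 -0.68]
```

```bash
python3 -m inch '[[[0.015,-0.012,0,0],[0,0,0,0],[0,0,0,0],[0,0,0,0]]]'
python3 -c "
from h import *
go(.4930,-.0598,.0516,108.3)"
python3 -m inch '[[[0,0,0,0],[0,0,0,0],[0,0,0,0],[0,0,0,0],[0,0,0,0],[-0.1,0,-0.5,0],[-0.3,0,-0.6,0],[-0.4,0,-0.8,0],[-0.4,0,-0.8,-0.5],[-0.2,0,-0.7,-1],[0,0,-0.4,-1],[0,0,0,-1]]]' 50
python3 -m inch '[[[0,0,0,-1],[0,0,0,-1],[0,0,0,-1],[0,0,0,-1],[0,0,0,-1],[0,0,0,-1],[0,0,0,-1],[0,0,0,-1],[0,0,0,-1],[0,0,0,-1],[0,0,0,-1],[0,0,0,-0.5]]]' 0
python3 -c "
from h import *
go(.3335,.006,.2,198.0)"
```

```text
t: 16.8
tcp_pos: [0.4928, -0.0598, 0.0516]
eef_rot: [1.84, 2.541, 0.001]
ft_force: [2.1, -4.0, 3.2]
opening: 0.0133
grasp_force: 40.6
t 16.80 tcp [ 0.4928 -0.0598  0.0516] yaw 108.17 tilt 0.24 units [-0.001  0.006  0.   ] turn -0.021 F [ 2.1 -4.   3.2] op 0.0133 gf 40.6 j [-0.36  0.22  1.97 -0.    0.95 -0.68]
t: 17.8
tcp_pos: [0.5115, -0.1135, 0.2073]
eef_rot: [1.338, 2.833, 0.0]
ft_force: [-0.0, -0.9, 0.6]
opening: 0.05
grasp_force: 0.0
t: 18.8
tcp_pos: [0.5087, -0.1117, 0.2021]
eef_rot: [0.504, -3.1, -0.001]
ft_force: [-0.0, -0.4, 0.4]
opening: 0.0
grasp_force: 0.0
t 18.80 tcp [ 0.5087 -0.1117  0.2021] yaw -161.54 tilt 0.05 units [3.223 4.178 0.058] turn 0.077 F [-0.  -0.4  0.4] op 0.0000 gf 0.0 j [-0.45  0.06  1.8   0.    1.27 -2.34]
```

```bash
python3 -m inch '[[[0.3,0.4,0,0.08],[0.5,0.65,0,0],[0.5,0.65,0,0],[0.5,0.65,0,0],[0.5,0.65,0,0],[0.5,0.65,0,0],[0.42,0.52,0,0],[0,0,0,0],[0,0,0,0],[0,0,0,0]]]' 60
python3 - <<'E'
from h import *
go(.3335,.006,.2,198)
c=cam('wrist');im=c['image'];cv2.imwrite('pics/w5z.png',cv2.resize(im[265:320,220:290,::-1],None,fx=10,fy=10,interpolation=cv2.INTER_NEAREST))
i=im.astype(int);m=((i[...,0]-i[...,1]>45)&(i[...,0]-i[...,2]>45)).astype(np.uint8);q=np.zeros_like(m);q[265:305,235:280]=m[265:305,235:280]
k=max(cv2.findContours(q,0,2)[0],key=cv2.contourArea);e=cv2.fitEllipse(k);V=back(c,e[0],.02);print(e,V)
print('centred tip px',proj(c,V+[0,0,.006]))
E
```

```text
t: 19.63
tcp_pos: [0.336, 0.0074, 0.2028]
eef_rot: [-0.483, 3.103, -0.001]
ft_force: [0.7, -0.2, 0.7]
opening: 0.0601
grasp_force: 0.0
t 19.63 tcp [0.336  0.0074 0.2028] yaw -162.29 tilt 0.07 units [ 0.069 -0.015  0.069] turn -0.049 F [ 0.7 -0.2  0.7] op 0.0601 gf 0.0 j [-0.34 -0.5   2.27 -0.    1.37 -2.22]
((258.25823974609375, 282.72100830078125), (19.17719268798828, 22.64407730102539), 91.15835571289062) [0.4553 0.0497 0.02  ]
centred tip px [258.3 285.8]
```

View pics/w5z.png

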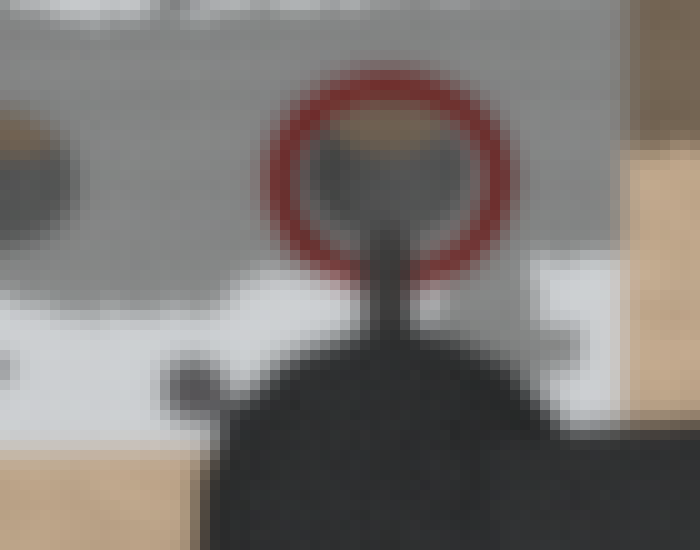

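The ring (258.3, 282.7) and pin (column 258.2, tip row ~286.5 against 285.8 expected if centred) now coincide to within about 1 mm. The pin is at (0.455, 0.050). Next I'll close the fingers and move above the knob.

```bash
python3 -m inch '[[[0,0,-0.7,0],[0,0,-0.7,0],[-0.3,0,0,0],[-0.5,0,0,0],[-0.5,0,0,0],[-0.5,0,0,0],[-0.5,0,0,0],[-0.5,0,0,0],[-0.3,0,0,0],[0,0,0,0],[0,0,0,0]]]' 0
python3 -c "
from h import *
go(.4553,.0497,.215,198)"
```

```text
t: 20.6
tcp_pos: [0.4541, 0.045, 0.2579]
eef_rot: [0.483, -3.102, -0.001]
ft_force: [-0.2, 0.6, 0.2]
opening: -0.0001
grasp_force: 0.0
t 20.60 tcp [0.4541 0.045  0.2579] yaw -162.30 tilt 0.11 units [-0.066  0.102  1.071] turn -0.051 F [-0.2  0.6  0.2] op -0.0001 gf 0.0 j [-0.17 -0.16  1.91 -0.    1.4  -2.05]
```

```bash
python3 -m inch '[[[-0.06,0.1,0.3,0],[0,0,0.4,0],[0,0,0.25,0],[0,0,0.1,0],[0,0,0,0],[0,0,0,0],[0,0,0,0]]]'
python3 -c "
from h import *
go(.4553,.0497,.196,198)"
```

```text
t: 21.18
tcp_pos: [0.4551, 0.0497, 0.2174]
eef_rot: [-0.483, 3.103, -0.001]
ft_force: [-0.1, 0.7, -0.2]
opening: -0.0001
grasp_force: 0.0
t 21.18 tcp [0.4551 0.0497 0.2174] yaw -162.31 tilt 0.08 units [-0.004 -0.     0.534] turn -0.052 F [-0.1  0.7 -0.2] op -0.0001 gf 0.0 j [-0.16 -0.12  1.96 -0.    1.31 -2.04]
```

```bash
python3 -m inch '[[[0,0,0.05,0],[0,0,0.05,0],[0,0,0,0],[0,0,0,0],[0,0,0,0]]]'
python3 -c "
from h import *
go(.4553,.0497,.196,198)"
```

```text
t: 21.6
tcp_pos: [0.4547, 0.0499, 0.2126]
eef_rot: [-0.483, 3.104, -0.0]
ft_force: [0.6, -0.8, -0.6]
opening: -0.0001
grasp_force: 0.0
t 21.60 tcp [0.4547 0.0499 0.2126] yaw -162.30 tilt 0.01 units [-0.012 -0.009  0.414] turn -0.05 F [ 0.6 -0.8 -0.6] op -0.0001 gf 0.0 j [-0.16 -0.12  1.96 -0.    1.3  -2.04]
```

```bash
python3 -m inch '[[[0,0,0.06,0],[0,0,0.06,0],[0,0,0.04,0],[0,0,0,0],[0,0,0,0],[0,0,0,0]]]'
python3 -c "
from h import *
for _ in range(2): cam('scene');go(.4553,.0497,.196,198)"
```

```text
t: 22.1
tcp_pos: [0.4548, 0.0499, 0.2065]
eef_rot: [-0.483, 3.104, -0.0]
ft_force: [-0.7, -0.0, 3.9]
opening: -0.0005
grasp_force: 2.1
t 22.15 tcp [0.4549 0.0499 0.2065] yaw -162.30 tilt 0.03 units [-0.009 -0.008  0.262] turn -0.05 F [0.  0.  4.6] op 0.0001 gf 2.2 j [-0.16 -0.11  1.97  0.    1.29 -2.04]
t 22.20 tcp [0.4549 0.0499 0.2064] yaw -162.30 tilt 0.03 units [-0.009 -0.007  0.261] turn -0.05 F [0.2 0.3 4.1] op -0.0002 gf 2.2 j [-0.16 -0.11  1.97 -0.    1.29 -2.04]
```

Contact shows as 4.2 N at TCP z 0.2065, which fits the knob top at 0.208 minus about 1.5 mm. I'll press on towards 0.196.

```bash
python3 -m inch '[[[0,0,0.06,0],[0,0,0.06,0],[0,0,0.06,0],[0,0,0.04,0],[0,0,0.02,0],[0,0,0,0],[0,0,0,0],[0,0,0,0]]]'
python3 -c "
from h import *
for _ in range(3): cam('scene');go(.4553,.0497,.196,198)"
```

```text
t: 22.87
tcp_pos: [0.4549, 0.0499, 0.1974]
eef_rot: [-0.484, 3.104, -0.0]
ft_force: [-2.6, -0.4, 9.0]
opening: 0.0002
grasp_force: 4.4
t 22.92 tcp [0.4549 0.0499 0.1974] yaw -162.29 tilt 0.03 units [-0.008 -0.007  0.035] turn -0.049 F [-3.   0.2  8.8] op 0.0003 gf 4.4 j [-0.16 -0.1   1.98 -0.    1.27 -2.04]
t 22.97 tcp [0.4549 0.0499 0.1974] yaw -162.29 tilt 0.03 units [-0.008 -0.007  0.035] turn -0.049 F [-2.7  1.   9.1] op 0.0002 gf 4.4 j [-0.16 -0.1   1.98 -0.    1.27 -2.04]
t 23.02 tcp [0.4549 0.0499 0.1974] yaw -162.29 tilt 0.04 units [-0.008 -0.007  0.035] turn -0.049 F [-3.   0.6  9.6] op 0.0001 gf 4.4 j [-0.16 -0.1   1.98 -0.    1.27 -2.04]
```

```bash
python3 -m inch '[[[0,0,0.03,0],[0,0,0,0],[0,0,0,0],[0,0,0,0],[0,0,0,0],[0,0,0,0],[0,0,0,0],[0,0,0,0]]]'
python3 - <<'E'
from h import *
F=[]
for _ in range(4): c=cam('scene');F.append(sense()['ft_force'][2])
print(np.mean(F));go(.4553,.0497,.196,198)
c0=cv2.imread('pics/scene0.png')[:,:,::-1].astype(int);c1=c['image'].astype(int)
for i in(c0,c1):
    m=(np.minimum(i[...,0],i[...,1])-i[...,2]>35);q=np.argwhere(m[165:215,195:215])+[165,195];print(len(q),q.min(0) if len(q) else'',q.max(0) if len(q) else '')
    print(i[178:206,205].tolist())
for z in(.126,.129,.138,.141,.186,.174):print(z,proj(c,(.4553,.0497,z)))
c=cam('top')
i=c['image'].astype(int)
E
```

```text
t: 23.68
tcp_pos: [0.4549, 0.0499, 0.1963]
eef_rot: [-0.483, 3.104, -0.0]
ft_force: [-3.3, 0.7, 9.1]
opening: 0.0001
grasp_force: 4.7
9.07326442994944
t 23.88 tcp [0.4549 0.0499 0.1963] yaw -162.29 tilt 0.04 units [-0.007 -0.007  0.008] turn -0.048 F [-4.   0.2  8.7] op 0.0004 gf 4.7 j [-0.16 -0.1   1.98 -0.    1.26 -2.04]
5 [196 203] [197 206]
[[51, 52, 49], [54, 54, 53], [54, 54, 50], [56, 56, 53], [58, 58, 55], [57, 57, 55], [59, 58, 57], [56, 57, 54], [57, 56, 54], [56, 55, 50], [60, 59, 55], [56, 55, 50], [60, 59, 55], [73, 73, 69], [94, 93, 91], [93, 93, 89], [92, 91, 89], [90, 91, 88], [108, 103, 73], [137, 127, 76], [121, 122, 121], [118, 120, 116], [120, 121, 117], [152, 153, 150], [161, 163, 158], [120, 121, 116], [116, 118, 116], [125, 129, 129]]
4 [199 203] [200 205]
[[44, 45, 42], [43, 44, 41], [44, 45, 43], [47, 46, 44], [44, 44, 43], [47, 47, 46], [47, 50, 47], [74, 76, 75], [55, 56, 54], [49, 48, 46], [55, 55, 54], [52, 53, 51], [56, 54, 52], [54, 55, 50], [55, 56, 53], [56, 55, 52], [60, 58, 55], [70, 72, 68], [90, 89, 86], [90, 90, 88], [90, 90, 88], [93, 92, 88], [150, 135, 75], [157, 154, 128], [160, 164, 162], [116, 116, 113], [114, 115, 115], [125, 130, 131]]
0.126 [207.4 199.8]
0.129 [207.3 198.9]
0.138 [207.1 196.1]
0.141 [207.  195.1]
0.186 [205.7 180.4]
0.174 [206.  184.4]
```

The yellow ring now sits at the sleeve top (row ~200, with the sleeve top expected at 199.8). The 9.1 N force and 11.7 mm travel agree, and there is no extra resistance, so the pin is in the hole. I'll add a final 0.4 mm trim and hand in.

```bash
python3 -m inch '[[[0,0,0.01,0],[0,0,0,0],[0,0,0,0],[0,0,0,0],[0,0,0,0],[0,0,0,0]]]'
python3 -c "
from h import *
go(.4553,.0497,.196,198);print(finish_job())"
```

```text
t: 24.43
tcp_pos: [0.4549, 0.0499, 0.1959]
eef_rot: [-0.483, 3.104, -0.0]
ft_force: [-2.7, -0.1, 9.9]
opening: -0.0001
grasp_force: 4.8
t 24.43 tcp [0.4549 0.0499 0.1959] yaw -162.29 tilt 0.04 units [-0.007 -0.007 -0.002] turn -0.049 F [-2.7 -0.1  9.9] op -0.0001 gf 4.8 j [-0.16 -0.1   1.98 -0.    1.26 -2.04]
the job is handed in; nothing more can be done
None
```

I handed the job in at 24.4 s with the vent hole within about 1 mm of centred under the grey press's pin and the fingers holding the knob down about 12 mm (9.9 N); neither bottle was touched, and the hand-in gave no verdict.

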